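# Empty the tumbler drum and fit the key to its liner nut

### The job

The liner of the small polishing tumbler is to be changed: tip the drum by its lever until all the polishing media has fallen into the metal pan, then swing it back fully upright against its stop. Then find out which of the three socket keys in the rack fits the nut on the drum's floor: try them on it, stand each one that does not fit back upright in the rack, and finish with the right key pushed fully home on the nut and still held in the gripper, ready to turn. Do not disturb the two plaster models and the powder jar.

Things in the scene. Friction and masses are not known exactly. Their poses are not given: they have to be found in the camera images.
- drum (a joint): tilt of the drum in rad: 0 = upright on its stop, mouth up; grows to the end stop at 2.35 as the mouth goes over towards the pan. Friction (0.3 N m) holds it where it is left. The drum is an open steel pot 66 mm tall, inside 100 mm across at the mouth and 80 mm at the floor; upright, its rim is 163 mm above the worktop
- tilt_axis (a point): point on the axis about which drum and lever tilt, 130 mm above the worktop, in the plane in which the lever's grip swings on a circle of 105 mm about it. Its x runs along the tilting axis, y towards the pan, z up; it does not move
- lever_grip (a point): middle of the lever's black round grip bar (14 mm thick, 50 mm of it free, parallel to the tilting axis), on the robot's side and rigid with the drum. With the drum upright it lies on the side away from the pan, 25 degrees above level as seen from the axis; it swings over the top towards the pan. The bar can turn between the fingers
- nut_seat (a point): brass hex nut in the middle of the drum's floor, 22 mm across flats, 14 mm tall, top bevelled. Point: centre of the nut's underside, where the rim of a fully seated socket comes to lie; 106 mm above the worktop and 57 mm below the drum's rim when upright. z: the nut's axis, out of the mouth; two corners lie on its x axis, flats face y
- tumbler: the fixed tumbler: a pale column (124 mm along x, 100 mm along y, 156 mm tall, centred 141 mm to -y) with two fork arms that carry the steel drum. Origin: on the worktop right below the drum's centre and tilting axis; +y points to the pan's side, -x to the lever's side
- pan: shallow open metal pan that stays put, beside and partly under the drum, on the side to which it tips: 180 mm along its x, 240 mm along its y, 50 mm tall, walls 3 mm. Origin: centre of its underside
- rack: fixed pale wooden rack, 200 x 64 x 32 mm, with three round holes 40 mm across and 24 mm deep (bottom 8 mm above the worktop) in a row along its x axis at -62, 0 and 62 mm. Origin: centre of its underside
- media_1: piece of polishing media, a green cone, 19 mm across its base and 16 mm tall, 12 g; at the start in the drum. Origin: centre of one end face
- media_2: piece of polishing media, a brown three-cornered chip, 20 mm a side and 11 mm thick, 12 g; at the start in the drum. Origin: centre of one end face
- media_3: piece of polishing media, a cream cylinder, 15 mm across and 16 mm long, 12 g; at the start in the drum. Origin: centre of one end face
- media_4: piece of polishing media, a green cone, 19 mm across its base and 16 mm tall, 12 g; at the start in the drum. Origin: centre of one end face
- media_5: piece of polishing media, a brown three-cornered chip, 20 mm a side and 11 mm thick, 12 g; at the start in the drum. Origin: centre of one end face
- media_6: piece of polishing media, a cream cylinder, 15 mm across and 16 mm long, 12 g; at the start in the drum. Origin: centre of one end face
- media_7: piece of polishing media, a brown three-cornered chip, 20 mm a side and 11 mm thick, 12 g; at the start in the drum. Origin: centre of one end face
- key_a: socket key standing socket down in the rack, 126 mm long, 0.16 kg: steel socket 34 mm across, 24 mm long; 12 mm shank; flat blue handle from 70 to 126 mm above the mouth, 34 mm wide along x, 17 mm thick along y (pinch along y). Origin: centre of the socket's mouth, its lower end; z up to the handle. Hexagonal bore 17 mm deep with a flared mouth; two corners lie on the x axis, flats face y
- key_b: a second key that looks just like key_a, same sizes and axes. Which of the three fits only trying shows: one bore goes over the nut with 1.6 mm of play, the other two are too small and stop on top of the nut, 11 mm or more short of home
- key_c: a third key that looks just like key_a, same sizes and axes; only the bore, hidden underneath, may differ
- upper_cast: bystander: a small plaster jaw model, 46 x 58 x 24 mm, loose. Origin: centre of its underside
- lower_cast: bystander: another plaster jaw model, 50 x 63 x 24 mm, loose. Origin: centre of its underside
- jar: bystander: a round white powder jar with its lid on, 50 mm across, 41 mm tall, loose. Origin: centre of its underside
There are look-alikes about, which are no part of the job. Of the things that look like the rack, take the one that is farthest to the robot's left at the start.

How it is judged:
On the way, in this order (a step that is already met when the one before it is completed fails the run):
1. the drum has been tipped and all seven pieces of media lie in the pan (x of media_1 in the frame of pan between -0.087 and 0.087 m and y of media_1 in the frame of pan between -0.117 and 0.117 m and height (world z) of each of media_1, media_2, media_3, media_4, media_5, media_6, media_7 below 0.05 m and x of media_2 in the frame of pan between -0.087 and 0.087 m and y of media_2 in the frame of pan between -0.117 and 0.117 m and x of media_3 in the frame of pan between -0.087 and 0.087 m and y of media_3 in the frame of pan between -0.117 and 0.117 m and x of media_4 in the frame of pan between -0.087 and 0.087 m and y of media_4 in the frame of pan between -0.117 and 0.117 m and x of media_5 in the frame of pan between -0.087 and 0.087 m and y of media_5 in the frame of pan between -0.117 and 0.117 m and x of media_6 in the frame of pan between -0.087 and 0.087 m and y of media_6 in the frame of pan between -0.117 and 0.117 m and x of media_7 in the frame of pan between -0.087 and 0.087 m and y of media_7 in the frame of pan between -0.117 and 0.117 m and value of joint drum above 1 rad), for 0.1 s.
2. the drum is upright again, the media still in the pan (x of media_1 in the frame of pan between -0.087 and 0.087 m and y of media_1 in the frame of pan between -0.117 and 0.117 m and height (world z) of each of media_1, media_2, media_3, media_4, media_5, media_6, media_7 below 0.05 m and x of media_2 in the frame of pan between -0.087 and 0.087 m and y of media_2 in the frame of pan between -0.117 and 0.117 m and x of media_3 in the frame of pan between -0.087 and 0.087 m and y of media_3 in the frame of pan between -0.117 and 0.117 m and x of media_4 in the frame of pan between -0.087 and 0.087 m and y of media_4 in the frame of pan between -0.117 and 0.117 m and x of media_5 in the frame of pan between -0.087 and 0.087 m and y of media_5 in the frame of pan between -0.117 and 0.117 m and x of media_6 in the frame of pan between -0.087 and 0.087 m and y of media_6 in the frame of pan between -0.117 and 0.117 m and x of media_7 in the frame of pan between -0.087 and 0.087 m and y of media_7 in the frame of pan between -0.117 and 0.117 m and value of joint drum below 0.06 rad), for 0.2 s.
At the end, for the whole second after the job is handed in: All seven media pieces lie in the pan; the drum is upright (within 0.06 rad of its stop); one key is home on the nut (rim within 4 mm of its seat, 4 mm off centre, 0.08 rad of its axis), gripped with over 3 N; the other two keys stand upright in rack holes (all of step 2 and (((z of key_a in the frame of nut_seat below 0.004 m and horizontal distance between key_a and nut_seat below 0.004 m and angle between the z axis of key_a and the z axis of nut_seat, either way round below 0.08 rad and contact force between the fingers and key_a above 3 N) and (z of key_b in the frame of rack between 0 and 0.014 m and y of key_b in the frame of rack between -0.006 and 0.006 m and x of key_b in the frame of rack between -0.075 and 0.075 m and angle between key_b's own z axis and vertical below 0.12 rad) and (z of key_c in the frame of rack between 0 and 0.014 m and y of key_c in the frame of rack between -0.006 and 0.006 m and x of key_c in the frame of rack between -0.075 and 0.075 m and angle between key_c's own z axis and vertical below 0.12 rad)) or ((z of key_b in the frame of nut_seat below 0.004 m and horizontal distance between key_b and nut_seat below 0.004 m and angle between the z axis of key_b and the z axis of nut_seat, either way round below 0.08 rad and contact force between the fingers and key_b above 3 N) and (z of key_a in the frame of rack between 0 and 0.014 m and y of key_a in the frame of rack between -0.006 and 0.006 m and x of key_a in the frame of rack between -0.075 and 0.075 m and angle between key_a's own z axis and vertical below 0.12 rad) and (z of key_c in the frame of rack between 0 and 0.014 m and y of key_c in the frame of rack between -0.006 and 0.006 m and x of key_c in the frame of rack between -0.075 and 0.075 m and angle between key_c's own z axis and vertical below 0.12 rad)) or ((z of key_c in the frame of nut_seat below 0.004 m and horizontal distance between key_c and nut_seat below 0.004 m and angle between the z axis of key_c and the z axis of nut_seat, either way round below 0.08 rad and contact force between the fingers and key_c above 3 N) and (z of key_a in the frame of rack between 0 and 0.014 m and y of key_a in the frame of rack between -0.006 and 0.006 m and x of key_a in the frame of rack between -0.075 and 0.075 m and angle between key_a's own z axis and vertical below 0.12 rad) and (z of key_b in the frame of rack between 0 and 0.014 m and y of key_b in the frame of rack between -0.006 and 0.006 m and x of key_b in the frame of rack between -0.075 and 0.075 m and angle between key_b's own z axis and vertical below 0.12 rad)))); the arm keeps its last pose, push and grip.
It fails at once if a plaster model or the powder jar is moved by more than 20 mm (distance of any of upper_cast, lower_cast, jar from where it was at the start of the episode above 0.02 m).
It also fails if it takes over 72 s, if anything falls off the work surface, if the arm or the gripper's body presses on something with over 40 N, if the wrist force passes 120 N, or if a joint passes its speed limit or range.

### The arm

A 6-joint arm with a two-finger parallel gripper is mounted at the origin on the work surface; the furniture and walls round the work are solid. World frame = base frame: x ahead of the robot, y to its left, z up, the work surface at z = 0. Lengths are in m, angles in rad, forces in N, time in s.
With the tool pointing down it reaches from about 0.35 to 0.8 m from the base axis. Payload 7.3 kg.
Tool frame: the origin (TCP) lies midway between the tips of the shut fingers; the grasp point (between the pads) lies 19 mm behind it; z points along the fingers, y is the line along which they close (so a half turn about z gives the same grasp; the last joint's range is limited). The gripper opens to 85 mm and grips with 20 to 120 N. Pads are 22 mm wide; open, the fingers measure 114 mm over their backs; the gripper's body (76 mm by 85 mm) begins 54 mm behind the grasp point. The pads swing forward as they close: fully open they stand 13 mm farther back than shut.
Start: joints at [1.135, 0.342, 1.524, -0, 1.275, -0.146], TCP at [0.15, 0.503, 0.231] pointing down, gripper open.
Joint ranges: [-2.53, 2.53], [-0.77, 2.02], [0.04, 2.7], [-1, 4.14], [0.28, 2.66], [-3.11, 3.11]. Speed limits (rad/s): [2.57, 2.57, 3.14, 3.14, 3.14, 3.14].

### API

Orientations are given as [roll, pitch, yaw] about the fixed x, y, z axes, in that order (R = Rz(yaw) Ry(pitch) Rx(roll)).
In Python, from plant import manip, imaging, spotter gives the robot as it stands.
- The arm moves only by the tool play_rows, never from a script. Its argument "moves" is a list of rows, each an object of numbers: "dx", "dy", "dz": the shift along the tool's x, y, z in cm; "twist": the turn about the tool's z in degrees; "hand": the finger opening in cm, from 0 to 8.54. In form: [{"dx": .., "dy": .., "dz": .., "twist": .., "hand": ..}, ...]. A call has 1 to 10 rows; each row is the pose to reach, as a shift and turn from the pose commanded when the call began, along the tool's axes at that moment; what a row does not reach only later rows make up. A row lasts 1/12 s, in which the tool goes at most 41.7 mm and 7.16 degrees, less where a joint would pass 70% of its speed; a pose out of reach is approached as far as the arm can. A call with a gripper value outside its range is refused whole. The fingers move at their own pace and stop on an object; the grip force is fixed at half the most. Time passes only in rows, so rows that repeat a pose let the fingers close. It gives the time, the measured TCP pose, the force, the opening and the grip force at its end, in the units of the state.
- manip.state(): the state, without advancing time (a new reading comes with each control period).
- imaging.capture(name): name is "scene" or "top"; returns (picture, depth): 384x512x3 uint8, red, green, blue; 384x512 float32, m along the optical axis (not along the pixel's ray), 0 where there is no reading.
- imaging.camera_info(name): a dict with "mtx" (3x3 intrinsics, pixels), "dist" ([k1, k2, p1, p2, k3] as OpenCV has them; the pictures are not rectified), "R" (3x3) and "t" (3): a world point X has camera coordinates R X + t. Camera axes: x right, y down, z forward; pixel columns grow to the right and rows downward; lengths in m; the calibration is good to about 2 mm. A picture is of the moment at which its call begins. camera_info takes no time and is no camera call.
- manip.hand_in(): hands the job in; it is judged then, once.
Trained networks look in the newest picture that a camera, given by its name, has taken for a name from the list of things; names that differ only in an ending like _2 or _b are one class to them, and where a whole thing is asked for, a point or a joint stands for the part that bears it (a point fixed in the world has none). Each returns a list of dicts, best first, with "confidence" (0 to 1); they miss things now and then, are a little off and sometimes report something else, mostly with a low value. They report only what shows in the picture. A call takes as long as a camera call. They do not tell look-alikes from the thing itself.
- spotter.look_for(camera, thing): "point" ([row, column] in pixels, amid what is visible of it).
- spotter.regions_of(camera, thing): "mask" (384x512 bool, what is visible of it) and "point" ([row, column] in pixels, amid what is visible of it).
- spotter.place_of(camera, thing): "point" ([row, column] in pixels: a listed point, or the origin of a listed thing).
The state is a dict: "t": time; "q": joint angles; "joint_vel": joint speeds; "joint_efforts": joint torques, N m; "tcp_pos": TCP position; "tool_rot": TCP orientation; "ft_force": force on the tool from outside, world axes, zero at the start; "torque": the same for the moment, N m; "width": opening from 0.0 (shut) to 1.0 (fully open); "finger_force": force on a finger pad.
Only numpy, scipy, OpenCV 4.12 (cv2) and the standard library are available. Lean on these libraries where they do the work, as an engineer would, in place of code of your own. Each camera call takes 0.05 s, during which the arm holds its last target. There are 200 camera calls.

## Working session

There is one attempt and no reset: what is moved stays moved. The work goes in short steps, Python scripts to look and compute and a tool call to move; the robot and the scene stay as the last step left them, time stands still between calls to the robot, and variables do not carry over. Pictures are saved under pics/ and viewed, at most 10 in all, crops included, and the job is handed in when it is done.

Besides the shell and the picture viewer there is one more tool, called after ">>>" by a JSON object that holds its "fn" and its "kwargs", one argument or row to a line. play_rows: Moves the arm, as the interface text tells. Its arguments: {"type":"object","properties":{"moves":{"type":"array"}},"required":["moves"]}

```bash
ls; mkdir -p pics; cat > h.py <<'E'
import numpy as np,cv2
from plant import manip,imaging,spotter
def ray(cam,p):
    i=imaging.camera_info(cam);u=cv2.undistortPoints(np.array([[[p[1],p[0]]]],float),np.array(i['mtx']),np.array(i['dist']))[0,0]
    R=np.array(i['R']);t=np.array(i['t']);return -R.T@t,R.T@np.array([u[0],u[1],1])
def atz(cam,p,z):
    c,d=ray(cam,p);return c+d*(z-c[2])/d[2]
def atd(cam,p,D):
    c,d=ray(cam,p);return c+d*D
def proj(cam,X):
    i=imaging.camera_info(cam);R=np.array(i['R']);
    return cv2.projectPoints(np.array(X,float).reshape(-1,3),cv2.Rodrigues(R)[0],np.array(i['t'],float),np.array(i['mtx']),np.array(i['dist']))[0][:,0]
E
python3 - <<'E'
from h import *
print(manip.state())
for c in ['scene','top']:
    p,d=imaging.capture(c);cv2.imwrite(f'pics/{c}0.png',p[:,:,::-1]);np.save(f'{c}0d.npy',d)
    i=imaging.camera_info(c);print(c,-np.array(i['R']).T@i['t'])
    for n in ['tilt_axis','lever_grip','nut_seat','tumbler','pan','rack','key_a']:
        for r in spotter.place_of(c,n):
            q=r['point'];D=d[int(q[0]),int(q[1])]
            print(c,n,np.round(q,1),round(r['confidence'],2),'depthpt',np.round(atd(c,q,D),3))
E
```

```text
pics
{'t': 0.0, 'q': array([ 1.13499355e+00,  3.42683968e-01,  1.52503006e+00,  4.89938936e-06,
        1.27539904e+00, -1.45994408e-01]), 'joint_vel': array([-5.99625201e-05, -1.94815125e-05,  8.62235303e-04,  5.39152141e-04,
       -7.29473026e-04, -3.11859592e-04]), 'joint_efforts': array([-2.19445559e-03, -4.33688736e+01, -2.46002573e+01, -4.63422657e-04,
        8.22639005e-03, -8.05476901e-06]), 'tcp_pos': array([0.14982936, 0.50274166, 0.23064152]), 'tool_rot': array([-3.14008910e+00, -2.25819429e-04,  2.85178269e+00]), 'ft_force': array([ 0.2601076 , -0.30723546,  0.02817697]), 'torque': array([0.03645491, 0.026804  , 0.02715066]), 'finger_force': 0.0, 'width': 0.99897786497224}
scene [-0.35503881 -0.78521497  0.92796971]
scene tilt_axis [177.7 201.6] 0.8 depthpt [0.57  0.205 0.005]
scene lever_grip [182.3 217.8] 0.67 depthpt [ 0.409 -0.039  0.179]
scene nut_seat [171.5 228.5] 0.56 depthpt [0.511 0.006 0.149]
scene tumbler [200.9 227.8] 0.62 depthpt [-0.355 -0.785  0.928]
scene pan [190.4 219.5] 0.8 depthpt [ 0.559  0.099 -0.002]
scene pan [162.5 173.9] 0.46 depthpt [0.567 0.
[... 379 characters left out ...]
top [ 0.26776954 -0.1277379   1.40276768]
top tilt_axis [215.8 206.9] 0.63 depthpt [ 0.448  0.06  -0.002]
top lever_grip [216.2 226.8] 0.65 depthpt [ 0.445 -0.014  0.003]
top nut_seat [184.1 208.3] 0.81 depthpt [0.539 0.039 0.129]
top tumbler [190.1 212.7] 0.55 depthpt [0.524 0.027 0.1  ]
top tumbler [176.2 207.4] 0.3 depthpt [0.57  0.044 0.114]
top pan [189.  196.8] 0.68 depthpt [0.526 0.08  0.114]
top rack [203.8 312.6] 0.59 depthpt [ 0.486 -0.33   0.003]
top rack [221.7 386.8] 0.56 depthpt [ 0.411 -0.594  0.029]
top key_a [204.1 332.1] 0.64 depthpt [ 0.478 -0.396  0.035]
top key_a [211.5 299.8] 0.52 depthpt [ 0.446 -0.272  0.089]
top key_a [209.3 317.3] 0.46 depthpt [ 0.46  -0.342  0.034]
```

```bash
python3 - <<'E'
from h import *
a=cv2.imread('pics/scene0.png');cv2.imwrite('pics/s1.png',cv2.resize(a[110:350,120:440],(800,600),interpolation=2))
a=cv2.imread('pics/top0.png');cv2.imwrite('pics/t1.png',cv2.resize(a[120:270,140:420],(800,429),interpolation=2))
# triangulation of candidate networks pts
def tri(p1,p2):
    c1,d1=ray('scene',p1);c2,d2=ray('top',p2)
    s=np.linalg.lstsq(np.c_[d1,-d2],c2-c1,rcond=None)[0];A=c1+s[0]*d1;B=c2+s[1]*d2
    return np.round((A+B)/2,3),round(np.linalg.norm(A-B),4)
for n,p,q in [('axis',[177.7,201.6],[215.8,206.9]),('grip',[182.3,217.8],[216.2,226.8]),('nut',[171.5,228.5],[184.1,208.3]),('tumbler',[200.9,227.8],[190.1,212.7]),('pan',[190.4,219.5],[189,196.8])]:print(n,tri(p,q))
z=dict(axis=.13,nut=.106,pan=0,tumbler=0)
print(atz('top',[215.8,206.9],.13),atz('top',[216.2,226.8],.174),atz('top',[184.1,208.3],.106),atz('scene',[171.5,228.5],.106))
E
```

```text
axis (array([0.424, 0.043, 0.153]), np.float64(0.0096))
grip (array([ 0.424, -0.026,  0.165]), np.float64(0.0015))
nut (array([0.543, 0.039, 0.118]), np.float64(0.0044))
tumbler (array([ 0.545,  0.043, -0.017]), np.float64(0.0048))
pan (array([0.55 , 0.096, 0.004]), np.float64(0.0063))
[0.43093598 0.04242291 0.13      ] [ 0.42309323 -0.02772     0.174     ] [0.54406959 0.04169531 0.106     ] [0.55793104 0.04917942 0.106     ]
```

View pics/s1.png

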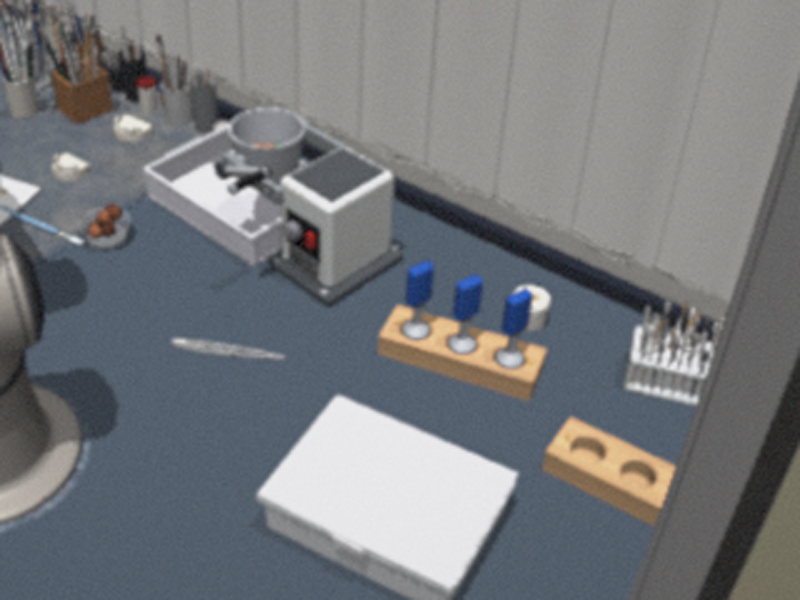

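View pics/t1.png

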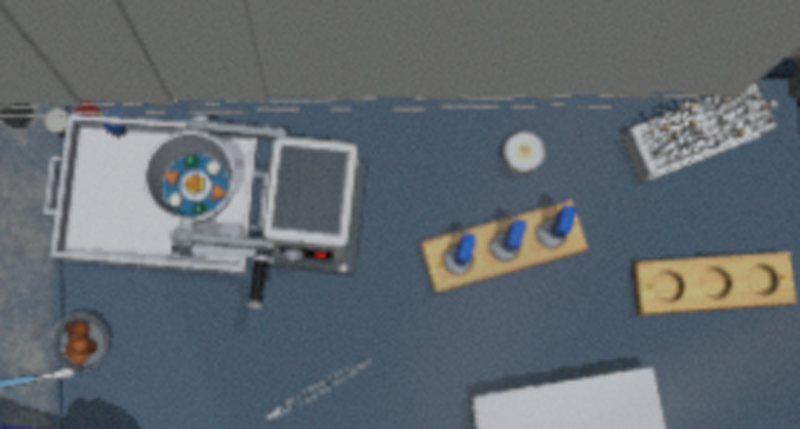

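The rack with the keys (scene about [250,303]) and the empty look-alike (scene about [306,372]) are the two candidates. The one with the keys is farther left (y≈-0.34 against -0.60), so that is the rack; the crop shows it clearly. The drum is at top [184,208] and the black grip at about [219,230]. Next I'll fit the geometry from depth.

```bash
cat >> h.py <<'E'
def cloud(cam,d):
    i=imaging.camera_info(cam);h,w=d.shape;g=np.stack(np.meshgrid(np.arange(w),np.arange(h)),-1).reshape(-1,1,2).astype(float)
    u=cv2.undistortPoints(g,np.array(i['mtx']),np.array(i['dist']))[:,0]
    P=np.c_[u,np.ones(len(u))]*d.reshape(-1,1);return ((P-np.array(i['t']))@np.array(i['R'])).reshape(h,w,3)
def rect(P):return cv2.minAreaRect((P[:,:2]*1000).astype(np.float32))
E
python3 - <<'E'
from h import *
for c in ['top','scene']:
    d=np.load(f'{c}0d.npy');P=cloud(c,d);img=cv2.imread(f'pics/{c}0.png').astype(int)[:,:,::-1];v=d>0
    X,Y,Z=P[...,0],P[...,1],P[...,2]
    box=lambda x0,x1,y0,y1,z0,z1:v&(X>x0)&(X<x1)&(Y>y0)&(Y<y1)&(Z>z0)&(Z<z1)
    def rob(m):
        m=cv2.morphologyEx(m.astype(np.uint8),cv2.MORPH_OPEN,np.ones((3,3),np.uint8))>0;return P[m]
    q=rob(box(.4,.7,-.25,-.02,.145,.17));print(c,'column',len(q),rect(q),np.median(q[:,2]))
    q=P[box(.47,.63,-.02,.12,.153,.175)];A=np.c_[2*q[:,:2],np.ones(len(q))];
    s=np.linalg.lstsq(A,(q[:,:2]**2).sum(1),rcond=None)[0];print('rim',len(q),s[:2],np.sqrt(s[2]+s[0]**2+s[1]**2))
    q=rob(box(.35,.55,-.48,-.22,.022,.042));print('rack',len(q),rect(q),np.median(q[:,2]))
    blue=(img[...,2]-img[...,0]>50)&v&(Z>.06)&(Z<.16)&(Y<-.2)
    n,l,st,ce=cv2.connectedComponentsWithStats(blue.astype(np.uint8))
    for k in range(1,n):
        if st[k,4]>8:
            q=P[l==k];t=q[q[:,2]>.12];print('key',st[k,4],q.mean(0).round(3),'top',len(t),t.mean(0).round(3),t[:,:2].min(0).round(3),t[:,:2].max(0).round(3))
    dark=(img.max(2)<70)&box(.36,.47,-.11,.02,.14,.21)
    q=P[dark];print('dark grip',len(q),q.mean(0).round(3),rect(q))
    q=rob(box(.4,.7,-.1,.4,.035,.065));print('pan',len(q),rect(q))
for zz,p in [(.174,[219,230]),(.181,[219,230])]: print(atz('top',p,zz))
E
```

```text
top column 1031 ((552.5140991210938, -100.78312683105469), (97.99628448486328, 178.29896545410156), 83.9548568725586) 0.1538729348207487
rim 166 [0.54155098 0.04215694] 0.05132763036496778
rack 635 ((473.5003662109375, -339.086181640625), (65.0345230102539, 197.60768127441406), 14.825410842895508) 0.030759347472565705
key 44 [ 0.489 -0.397  0.132] top 44 [ 0.489 -0.397  0.132] [ 0.472 -0.406] [ 0.505 -0.387]
key 40 [ 0.474 -0.337  0.131] top 39 [ 0.474 -0.337  0.132] [ 0.458 -0.348] [ 0.489 -0.329]
key 47 [ 0.458 -0.277  0.129] top 43 [ 0.457 -0.278  0.131] [ 0.442 -0.286] [ 0.473 -0.269]
dark grip 61 [ 0.419 -0.039  0.179] ((423.088623046875, -38.96553039550781), (13.74191665649414, 53.0054931640625), 82.92308044433594)
pan 71 ((584.5696411132812, 215.60252380371094), (74.61990356445312, 179.47816467285156), 60.33741760253906)
scene column 975 ((551.7463989257812, -133.59744262695312), (229.43763732910156, 187.95330810546875), 89.22677612304688) 0.15537156436927313
rim 185 [0.54182545 0.04320257] 0.05087191939782374
rack 971 ((473.099853515625, -338.40167236328125), (72.6782455444336, 202.46820068359375), 14.74637508392334) 0.031176720881345706
key 150 [ 0.452 -0.282  0.114] top 66 [ 0.454 -0.28   0.13 ] [ 0.442 -0.29 ] [ 0.473 -0.268]
key 158 [ 0.468 -0.341  0.114] top 71 [ 0.47 -0.34  0.13] [ 0.455 -0.35 ] [ 0.49  -0.327]
key 146 [ 0.481 -0.401  0.114] top 64 [ 0.483 -0.4    0.13 ] [ 0.471 -0.409] [ 0.501 -0.387]
dark grip 36 [ 0.417 -0.04   0.178] ((418.5429382324219, -39.865882873535156), (13.71649169921875, 41.86391830444336), 70.29524230957031)
pan 586 ((515.4000244140625, 152.53558349609375), (485.7416687011719, 157.02183532714844), 59.90026092529297)
[ 0.41389318 -0.03799501  0.174     ]
[ 0.41306074 -0.03850626  0.181     ]
```

```bash
python3 - <<'E'
from h import *
c='top';d=np.load(f'{c}0d.npy');P=cloud(c,d);img=cv2.imread(f'pics/{c}0.png').astype(int)[:,:,::-1];v=d>0
X,Y,Z=P[...,0],P[...,1],P[...,2]
for y1 in (-.055,-.065,-.08):
    m=v&(X>.4)&(X<.7)&(Y>-.25)&(Y<y1)&(Z>.15)&(Z<.162);m=cv2.morphologyEx(m.astype(np.uint8),2,np.ones((5,5),np.uint8))>0
    print(y1,rect(P[m]))
# edges of column: x-extreme per y bin
q=P[m];b=np.arange(-.145,-.085,.008)
lo=[np.sort(q[abs(q[:,1]-y)<.004][:,0])[1] for y in b];hi=[np.sort(q[abs(q[:,1]-y)<.004][:,0])[-2] for y in b]
print('edge slopes deg',np.degrees(np.arctan(np.polyfit(b,lo,1)[0])),np.degrees(np.arctan(np.polyfit(b,hi,1)[0])))
blue=(img[...,2]-img[...,0]>50)&v&(Z>.124)&(Z<.145)&(Y<-.2)
n,l,st,ce=cv2.connectedComponentsWithStats(blue.astype(np.uint8))
for k in range(1,n):
    if st[k,4]>8: print('key',rect(P[l==k]),P[l==k][:,:2].mean(0))
s=manip.state();print(s['tcp_pos'],s['tool_rot'])
E
```

```text
-0.055 ((525.0593872070312, -98.76449584960938), (84.35902404785156, 105.1965103149414), 85.16571807861328)
-0.065 ((524.0, -104.09211730957031), (76.8298568725586, 105.68976593017578), 88.28160095214844)
-0.08 ((524.4613037109375, -108.44117736816406), (62.82505416870117, 104.75515747070312), 83.16620635986328)
edge slopes deg -44.30438199321466 -3.365343018938997
key ((488.6923828125, -397.3299865722656), (15.537137985229492, 33.98588943481445), 77.77496337890625) [ 0.48890608 -0.39708222]
key ((474.6431579589844, -337.2355041503906), (14.137141227722168, 31.08254051208496), 68.26286315917969) [ 0.47353162 -0.33705449]
key ((457.2196044921875, -278.0564880371094), (13.395820617675781, 32.23519515991211), 74.2955093383789) [ 0.4576241  -0.27828341]
[0.14999605 0.50313021 0.2313315 ] [3.14149672e+00 1.60515375e-05 2.85182208e+00]
```

```bash
cat >> h.py <<'E'
TY=np.radians(-6.5);C=np.array([.5417,.0426])
def close(s):return s['tool_rot'][2]-np.pi/2  # world angle of tool y
def go(*targets):
    s=manip.state();y=s['tool_rot'][2];p=s['tcp_pos'];x=np.array([np.cos(y),np.sin(y)]);w=np.array([np.sin(y),-np.cos(y)])
    for t in targets:
        d=np.array(t[:3])-p;tw=-(t[3]-np.degrees(close(s)));tw=(tw+90)%180-90
        print('dx %.2f dy %.2f dz %.2f twist %.1f'%(d[:2]@x*100,d[:2]@w*100,-d[2]*100,tw),t)
E
python3 - <<'E'
from h import *
go((.419,-.039,.25,83.5),(.419,-.039,.155,83.5))
E
```

```text
dx -41.27 dy -44.27 dz -1.87 twist -10.1 (0.419, -0.039, 0.25, 83.5)
dx -41.27 dy -44.27 dz 7.63 twist -10.1 (0.419, -0.039, 0.155, 83.5)
```

>>> {"fn": "play_rows", "kwargs": {
  "moves": [
    {"dx": -41.3, "dy": -44.3, "dz": -4, "twist": -10.1, "hand": 5},
    {"dx": -41.3, "dy": -44.3, "dz": -4, "twist": -10.1, "hand": 5},
    {"dx": -41.3, "dy": -44.3, "dz": -4, "twist": -10.1, "hand": 5},
    {"dx": -41.3, "dy": -44.3, "dz": -4, "twist": -10.1, "hand": 5},
    {"dx": -41.3, "dy": -44.3, "dz": -4, "twist": -10.1, "hand": 5},
    {"dx": -41.3, "dy": -44.3, "dz": -4, "twist": -10.1, "hand": 5},
    {"dx": -41.3, "dy": -44.3, "dz": -4, "twist": -10.1, "hand": 5},
    {"dx": -41.3, "dy": -44.3, "dz": -4, "twist": -10.1, "hand": 5},
    {"dx": -41.3, "dy": -44.3, "dz": -4, "twist": -10.1, "hand": 5},
    {"dx": -41.3, "dy": -44.3, "dz": -4, "twist": -10.1, "hand": 5}
  ]
}}

```text
t: 1.63
tcp_pos: [0.3344, 0.1303, 0.2591]
tool_rot: [3.141, 0.001, 3.028]
ft_force: [0.5, 0.5, 0.4]
width: 0.588
finger_force: 0.0
```

```bash
python3 - <<'E'
from h import *
go((.419,-.039,.25,83.5),(.419,-.039,.155,83.5))
E
```

```text
dx -10.32 dy -15.87 dz 0.91 twist 0.0 (0.419, -0.039, 0.25, 83.5)
dx -10.32 dy -15.87 dz 10.41 twist 0.0 (0.419, -0.039, 0.155, 83.5)
```

>>> {"fn": "play_rows", "kwargs": {
  "moves": [
    {"dx": -10.3, "dy": -15.9, "dz": 0.9, "twist": 0, "hand": 5},
    {"dx": -10.3, "dy": -15.9, "dz": 0.9, "twist": 0, "hand": 5},
    {"dx": -10.3, "dy": -15.9, "dz": 0.9, "twist": 0, "hand": 5},
    {"dx": -10.3, "dy": -15.9, "dz": 0.9, "twist": 0, "hand": 5},
    {"dx": -10.3, "dy": -15.9, "dz": 0.9, "twist": 0, "hand": 5},
    {"dx": -10.3, "dy": -15.9, "dz": 0.9, "twist": 0, "hand": 5},
    {"dx": -10.3, "dy": -15.9, "dz": 4, "twist": 0, "hand": 5},
    {"dx": -10.3, "dy": -15.9, "dz": 7, "twist": 0, "hand": 5},
    {"dx": -10.3, "dy": -15.9, "dz": 10.4, "twist": 0, "hand": 5},
    {"dx": -10.3, "dy": -15.9, "dz": 10.4, "twist": 0, "hand": 5}
  ]
}}

```text
t: 2.47
tcp_pos: [0.4147, -0.0361, 0.1502]
tool_rot: [3.14, -0.01, 3.028]
ft_force: [-1.4, 1.1, -1.2]
width: 0.584
finger_force: 0.0
```

```bash
python3 - <<'E'
from h import *
s=manip.state();print(s['tcp_pos'],s['tool_rot'],s['ft_force'],s['torque'])
p,d=imaging.capture('scene');a=p[:,:,::-1];cv2.imwrite('pics/g.png',cv2.resize(a[120:260,150:310],(800,700),interpolation=2)[:600])
E
```

```text
[ 0.41467351 -0.03612976  0.15017737] [ 3.13977005 -0.01005525  3.02809934] [-1.40532935  1.06230114 -1.18229504] [ 0.00253877  0.04534919 -0.05591023]
```

View pics/g.png

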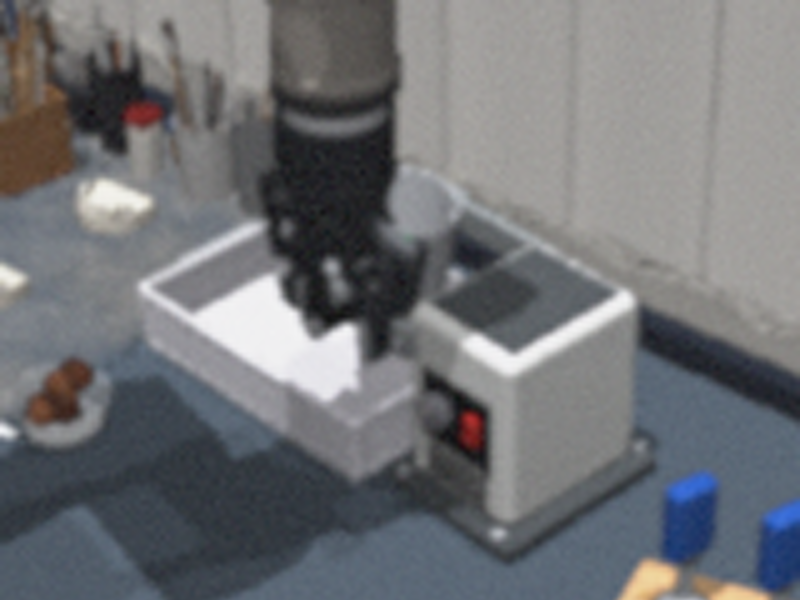

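The fingers straddle the black bar (crop about [310,345]), so I'll close on it now.

>>> {"fn": "play_rows", "kwargs": {
  "moves": [
    {"dx": 0, "dy": 0, "dz": 0, "twist": 0, "hand": 0},
    {"dx": 0, "dy": 0, "dz": 0, "twist": 0, "hand": 0},
    {"dx": 0, "dy": 0, "dz": 0, "twist": 0, "hand": 0},
    {"dx": 0, "dy": 0, "dz": 0, "twist": 0, "hand": 0},
    {"dx": 0, "dy": 0, "dz": 0, "twist": 0, "hand": 0},
    {"dx": 0, "dy": 0, "dz": 0, "twist": 0, "hand": 0},
    {"dx": 0, "dy": 0, "dz": 0, "twist": 0, "hand": 0}
  ]
}}

```text
t: 3.1
tcp_pos: [0.4197, -0.0369, 0.1567]
tool_rot: [3.141, 0.004, 3.028]
ft_force: [-0.1, 4.3, 5.7]
width: 0.146
finger_force: 58.4
```

```bash
python3 - <<'E'
from h import *
s=manip.state();p=s['tcp_pos'];print(p,s['tool_rot'],s['ft_force'],s['width'])
y=s['tool_rot'][2];ty=np.array([np.sin(y),-np.cos(y)])
# arc relative to now, in tool: dy=along tumbler y, dz=down
a0=np.radians(155)
for k in range(1,21):
    a=a0-2.35*k/20
    print(k,'dy %.2f dz %.2f'%(10.5*(np.cos(a)-np.cos(a0)),-10.5*(np.sin(a)-np.sin(a0))))
E
```

```text
[ 0.41971441 -0.03694824  0.15668922] [3.14067224 0.00432901 3.02770722] [-0.10451431  4.26230377  5.71698227] 0.14620448955780171
1 dy 0.59 dz -1.08
2 dy 1.29 dz -2.09
3 dy 2.12 dz -3.01
4 dy 3.04 dz -3.83
5 dy 4.06 dz -4.53
6 dy 5.14 dz -5.11
7 dy 6.29 dz -5.56
8 dy 7.49 dz -5.86
9 dy 8.71 dz -6.03
10 dy 9.94 dz -6.05
11 dy 11.17 dz -5.93
12 dy 12.37 dz -5.67
13 dy 13.54 dz -5.26
14 dy 14.65 dz -4.72
15 dy 15.69 dz -4.06
16 dy 16.64 dz -3.28
17 dy 17.49 dz -2.39
18 dy 18.24 dz -1.41
19 dy 18.86 dz -0.34
20 dy 19.36 dz 0.79
```

>>> {"fn": "play_rows", "kwargs": {
  "moves": [
    {"dx": 0, "dy": 0.6, "dz": -1.1, "twist": 0, "hand": 0},
    {"dx": 0, "dy": 1.3, "dz": -2.1, "twist": 0, "hand": 0},
    {"dx": 0, "dy": 2.1, "dz": -3.0, "twist": 0, "hand": 0},
    {"dx": 0, "dy": 3.05, "dz": -3.85, "twist": 0, "hand": 0},
    {"dx": 0, "dy": 4.05, "dz": -4.55, "twist": 0, "hand": 0},
    {"dx": 0, "dy": 5.15, "dz": -5.1, "twist": 0, "hand": 0},
    {"dx": 0, "dy": 6.3, "dz": -5.55, "twist": 0, "hand": 0},
    {"dx": 0, "dy": 7.5, "dz": -5.85, "twist": 0, "hand": 0},
    {"dx": 0, "dy": 8.7, "dz": -6.05, "twist": 0, "hand": 0},
    {"dx": 0, "dy": 9.95, "dz": -6.05, "twist": 0, "hand": 0}
  ]
}}

```text
t: 3.93
tcp_pos: [0.4316, 0.0596, 0.219]
tool_rot: [-3.138, 0.008, 3.028]
ft_force: [-0.8, -11.3, 13.1]
width: 0.144
finger_force: 64.4
```

>>> {"fn": "play_rows", "kwargs": {
  "moves": [
    {"dx": 0, "dy": 1.2, "dz": 0.1, "twist": 0, "hand": 0},
    {"dx": 0, "dy": 2.4, "dz": 0.4, "twist": 0, "hand": 0},
    {"dx": 0, "dy": 3.6, "dz": 0.8, "twist": 0, "hand": 0},
    {"dx": 0, "dy": 4.7, "dz": 1.3, "twist": 0, "hand": 0},
    {"dx": 0, "dy": 5.75, "dz": 2.0, "twist": 0, "hand": 0},
    {"dx": 0, "dy": 6.7, "dz": 2.75, "twist": 0, "hand": 0},
    {"dx": 0, "dy": 7.55, "dz": 3.65, "twist": 0, "hand": 0},
    {"dx": 0, "dy": 8.3, "dz": 4.65, "twist": 0, "hand": 0},
    {"dx": 0, "dy": 8.9, "dz": 5.7, "twist": 0, "hand": 0},
    {"dx": 0, "dy": 9.3, "dz": 6.6, "twist": 0, "hand": 0}
  ]
}}

```text
t: 4.77
tcp_pos: [0.4429, 0.1535, 0.1513]
tool_rot: [-3.141, 0.008, 3.029]
ft_force: [4.5, -9.3, 2.7]
width: 0.143
finger_force: 70.3
```

>>> {"fn": "play_rows", "kwargs": {
  "moves": [
    {"dx": 0, "dy": 0, "dz": 0, "twist": 0, "hand": 0},
    {"dx": 0, "dy": 0, "dz": 0, "twist": 0, "hand": 0},
    {"dx": 0, "dy": 0, "dz": 0, "twist": 0, "hand": 0}
  ]
}}

```text
t: 5.02
tcp_pos: [0.4429, 0.1536, 0.1507]
tool_rot: [3.141, 0.007, 3.028]
ft_force: [6.2, -3.0, -3.8]
width: 0.145
finger_force: 69.8
```

```bash
python3 - <<'E'
from h import *
o=[]
for c in ['scene','top']:
    p,d=imaging.capture(c);a=p[:,:,::-1]
    a=a[120:260,150:310] if c=='scene' else a[140:240,140:254];o.append(cv2.resize(a,(400,350),interpolation=2))
cv2.imwrite('pics/g2.png',np.hstack(o))
E
```

```text
(no output)
```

View pics/g2.png

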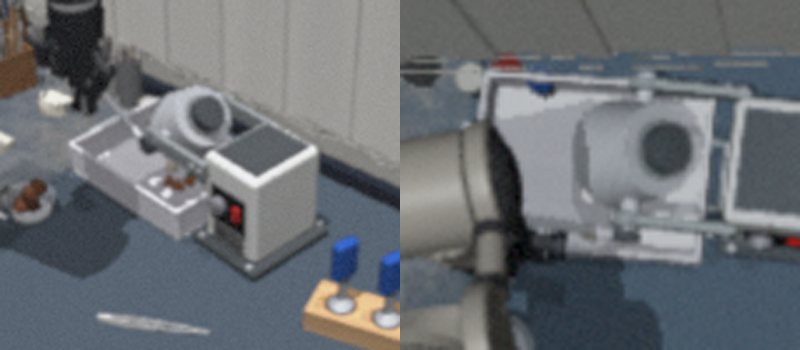

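The drum is fully over with its base up, and the media lie in the pan (left crop about [180,180]). Swinging back.

>>> {"fn": "play_rows", "kwargs": {
  "moves": [
    {"dx": 0, "dy": -0.4, "dz": -0.9, "twist": 0, "hand": 0},
    {"dx": 0, "dy": -1.0, "dz": -1.95, "twist": 0, "hand": 0},
    {"dx": 0, "dy": -1.75, "dz": -2.95, "twist": 0, "hand": 0},
    {"dx": 0, "dy": -2.6, "dz": -3.8, "twist": 0, "hand": 0},
    {"dx": 0, "dy": -3.55, "dz": -4.6, "twist": 0, "hand": 0},
    {"dx": 0, "dy": -4.6, "dz": -5.25, "twist": 0, "hand": 0},
    {"dx": 0, "dy": -5.7, "dz": -5.8, "twist": 0, "hand": 0},
    {"dx": 0, "dy": -6.9, "dz": -6.2, "twist": 0, "hand": 0},
    {"dx": 0, "dy": -8.1, "dz": -6.5, "twist": 0, "hand": 0},
    {"dx": 0, "dy": -9.3, "dz": -6.6, "twist": 0, "hand": 0}
  ]
}}

```text
t: 5.95
tcp_pos: [0.4318, 0.0629, 0.2193]
tool_rot: [3.137, 0.009, 3.028]
ft_force: [-1.1, 7.2, 15.6]
width: 0.14
finger_force: 64.6
```

>>> {"fn": "play_rows", "kwargs": {
  "moves": [
    {"dx": 0, "dy": -1.25, "dz": 0.0, "twist": 0, "hand": 0},
    {"dx": 0, "dy": -2.45, "dz": 0.2, "twist": 0, "hand": 0},
    {"dx": 0, "dy": -3.65, "dz": 0.5, "twist": 0, "hand": 0},
    {"dx": 0, "dy": -4.8, "dz": 0.95, "twist": 0, "hand": 0},
    {"dx": 0, "dy": -5.9, "dz": 1.5, "twist": 0, "hand": 0},
    {"dx": 0, "dy": -6.9, "dz": 2.2, "twist": 0, "hand": 0},
    {"dx": 0, "dy": -7.8, "dz": 3.05, "twist": 0, "hand": 0},
    {"dx": 0, "dy": -8.65, "dz": 3.95, "twist": 0, "hand": 0},
    {"dx": 0, "dy": -9.35, "dz": 5.0, "twist": 0, "hand": 0},
    {"dx": 0, "dy": -9.95, "dz": 6.1, "twist": 0, "hand": 0}
  ]
}}

```text
t: 6.78
tcp_pos: [0.4195, -0.037, 0.1558]
tool_rot: [3.14, 0.004, 3.027]
ft_force: [-0.0, 10.8, 29.9]
width: 0.141
finger_force: 72.6
```

>>> {"fn": "play_rows", "kwargs": {
  "moves": [
    {"dx": 0, "dy": -0.1, "dz": 0.3, "twist": 0, "hand": 0},
    {"dx": 0, "dy": -0.1, "dz": 0.3, "twist": 0, "hand": 0},
    {"dx": 0, "dy": -0.1, "dz": 0.3, "twist": 0, "hand": 0},
    {"dx": 0, "dy": -0.1, "dz": 0.3, "twist": 0, "hand": 0}
  ]
}}

```text
t: 7.12
tcp_pos: [0.4197, -0.037, 0.1543]
tool_rot: [3.139, 0.005, 3.028]
ft_force: [-2.8, 10.6, 18.0]
width: 0.145
finger_force: 72.0
```

>>> {"fn": "play_rows", "kwargs": {
  "moves": [
    {"dx": 0, "dy": 0, "dz": 0, "twist": 0, "hand": 4},
    {"dx": 0, "dy": 0, "dz": 0, "twist": 0, "hand": 4},
    {"dx": 0, "dy": 0, "dz": 0, "twist": 0, "hand": 4},
    {"dx": 0, "dy": 0, "dz": -3, "twist": 0, "hand": 4},
    {"dx": 0, "dy": 0, "dz": -7, "twist": 0, "hand": 4},
    {"dx": 0, "dy": 0, "dz": -11, "twist": 0, "hand": 4},
    {"dx": 0, "dy": -4, "dz": -11, "twist": 0, "hand": 4},
    {"dx": 0, "dy": -8, "dz": -11, "twist": 0, "hand": 4},
    {"dx": 0, "dy": -12, "dz": -11, "twist": 0, "hand": 4},
    {"dx": 0, "dy": -15, "dz": -11, "twist": 0, "hand": 4}
  ]
}}

```text
t: 7.95
tcp_pos: [0.4008, -0.1901, 0.2617]
tool_rot: [-3.14, 0.001, 3.028]
ft_force: [0.6, -0.6, 0.1]
width: 0.467
finger_force: 0.0
```

```bash
python3 - <<'E'
from h import *
o=[]
for c in ['scene','top']:
    p,d=imaging.capture(c);a=p[:,:,::-1]
    if c=='top':
        P=cloud(c,d);q=P[(d>0)&(P[...,0]>.47)&(P[...,0]<.63)&(P[...,1]>-.02)&(P[...,1]<.12)&(P[...,2]>.145)&(P[...,2]<.18)]
        pl=np.linalg.lstsq(np.c_[q[:,:2],np.ones(len(q))],q[:,2],rcond=None)[0];print('rim slope',pl)
        A=np.c_[2*q[:,:2],np.ones(len(q))];s=np.linalg.lstsq(A,(q[:,:2]**2).sum(1),rcond=None)[0];print('rim',s[:2])
        q=P[(d>0)&(P[...,0]>.51)&(P[...,0]<.57)&(P[...,1]>.01)&(P[...,1]<.075)&(P[...,2]<.14)];print('floor',np.percentile(q[:,2],[5,25,50,75,95]))
    for n in ['lever_grip','nut_seat','media_1','media_2','media_3']:
        for r in spotter.place_of(c,n):
            x=r['point'];print(c,n,np.round(x,1),round(r['confidence'],2),atz(c,x,{'l':.174,'n':.106,'m':.01}[n[0]]).round(3))
    a=a[120:260,150:310] if c=='scene' else a[140:240,140:254];o.append(cv2.resize(a,(400,350),interpolation=2))
cv2.imwrite('pics/g3.png',np.hstack(o))
r=np.radians(104.8);print('keys')
for k in (1,0,-1): print(np.array([.4733,-.3388])+k*.062*np.array([np.cos(r),np.sin(r)]))
go((.4575,-.2785,.20,74.8),(.4575,-.2785,.093,74.8))
E
```

```text
scene lever_grip [180.7 217.9] 0.65 [ 0.421 -0.029  0.174]
scene nut_seat [171.3 228.9] 0.91 [0.56  0.049 0.106]
scene media_1 [163.4 173.4] 0.5 [0.565 0.364 0.01 ]
scene media_2 [163.4 173.4] 0.5 [0.565 0.364 0.01 ]
scene media_3 [163.4 173.4] 0.5 [0.565 0.364 0.01 ]
rim slope [-0.01550238 -0.0158828   0.16667886]
rim [0.54021904 0.04131332]
floor [0.00165597 0.10003317 0.10318083 0.1057168  0.11942194]
top lever_grip [179.  324.6] 0.67 [ 0.54  -0.348  0.174]
top lever_grip [217.8 225.9] 0.63 [ 0.418 -0.025  0.174]
top lever_grip [189.3 200. ] 0.56 [0.513 0.06  0.174]
top nut_seat [185.6 209.3] 0.93 [0.539 0.038 0.106]
keys
[ 0.45746236 -0.27885695]
[ 0.4733 -0.3388]
[ 0.48913764 -0.39874305]
dx -6.60 dy -8.48 dz 6.12 twist 8.8 (0.4575, -0.2785, 0.2, 74.8)
dx -6.60 dy -8.48 dz 16.82 twist 8.8 (0.4575, -0.2785, 0.093, 74.8)
```

View pics/g3.png

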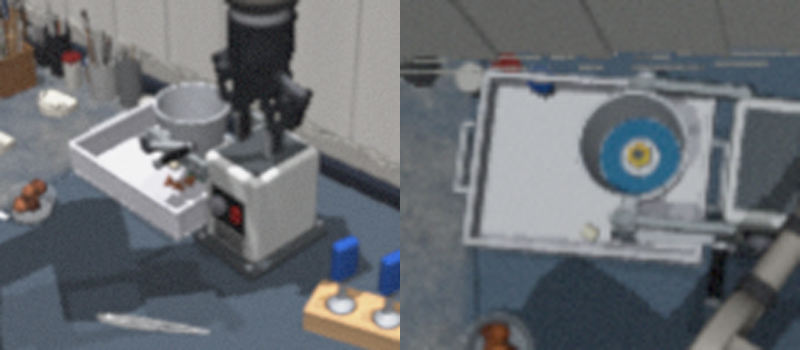

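The drum is upright and empty, with the nut visible at top [184,208] and the media in the pan. Next is the key nearest the drum.

>>> {"fn": "play_rows", "kwargs": {
  "moves": [
    {"dx": -6.6, "dy": -8.5, "dz": 6, "twist": 8.8, "hand": 4},
    {"dx": -6.6, "dy": -8.5, "dz": 6, "twist": 8.8, "hand": 4},
    {"dx": -6.6, "dy": -8.5, "dz": 6, "twist": 8.8, "hand": 4},
    {"dx": -6.6, "dy": -8.5, "dz": 6, "twist": 8.8, "hand": 4},
    {"dx": -6.6, "dy": -8.5, "dz": 6, "twist": 8.8, "hand": 4},
    {"dx": -6.6, "dy": -8.5, "dz": 8.5, "twist": 8.8, "hand": 4},
    {"dx": -6.6, "dy": -8.5, "dz": 11.5, "twist": 8.8, "hand": 4},
    {"dx": -6.6, "dy": -8.5, "dz": 14.5, "twist": 8.8, "hand": 4},
    {"dx": -6.6, "dy": -8.5, "dz": 17.2, "twist": 8.8, "hand": 4},
    {"dx": -6.6, "dy": -8.5, "dz": 17.2, "twist": 8.8, "hand": 4}
  ]
}}

```text
t: 9.38
tcp_pos: [0.4549, -0.2765, 0.0859]
tool_rot: [3.138, -0.007, 2.875]
ft_force: [-1.3, 0.9, -0.3]
width: 0.47
finger_force: 0.0
```

>>> {"fn": "play_rows", "kwargs": {
  "moves": [
    {"dx": 0, "dy": 0, "dz": 0, "twist": 0, "hand": 4},
    {"dx": 0, "dy": 0, "dz": 0, "twist": 0, "hand": 0},
    {"dx": 0, "dy": 0, "dz": 0, "twist": 0, "hand": 0},
    {"dx": 0, "dy": 0, "dz": 0, "twist": 0, "hand": 0},
    {"dx": 0, "dy": 0, "dz": 0, "twist": 0, "hand": 0},
    {"dx": 0, "dy": 0, "dz": 0, "twist": 0, "hand": 0},
    {"dx": 0, "dy": 0, "dz": 0, "twist": 0, "hand": 0}
  ]
}}

```text
t: 9.97
tcp_pos: [0.4584, -0.2802, 0.0916]
tool_rot: [-3.14, 0.004, 2.875]
ft_force: [-0.7, 0.5, 7.5]
width: 0.192
finger_force: 61.3
```

```bash
python3 - <<'E'
from h import *
s=manip.state();print(s['tcp_pos'],np.degrees(close(s)),s['ft_force'],s['width'])
z=s['tcp_pos'][2];x,y=s['tcp_pos'][:2];a=np.degrees(close(s))
go((x,y,z+.19,74.8),(.5413,.0423,z+.19,83.5),(.5413,.0423,z-.008+.130,83.5),(.5413,.0423,z-.008+.106,83.5))
E
```

```text
[ 0.45842026 -0.28015199  0.09156276] 74.69959853817247 [-0.68629943  0.49907044  7.51135153] 0.1922415283057764
dx 0.00 dy 0.00 dz -19.00 twist -0.1 (np.float64(0.4584202586450804), np.float64(-0.2801519948397817), np.float64(0.281562755669579), 74.8)
dx 0.51 dy 33.29 dz -19.00 twist -8.8 (0.5413, 0.0423, np.float64(0.281562755669579), 83.5)
dx 0.51 dy 33.29 dz -12.20 twist -8.8 (0.5413, 0.0423, np.float64(0.21356275566957902), 83.5)
dx 0.51 dy 33.29 dz -9.80 twist -8.8 (0.5413, 0.0423, np.float64(0.18956275566957903), 83.5)
```

>>> {"fn": "play_rows", "kwargs": {
  "moves": [
    {"dx": 0, "dy": 0, "dz": -2, "twist": 0, "hand": 0},
    {"dx": 0, "dy": 0, "dz": -6, "twist": 0, "hand": 0},
    {"dx": 0, "dy": 0, "dz": -10, "twist": 0, "hand": 0},
    {"dx": 0, "dy": 0, "dz": -14, "twist": 0, "hand": 0},
    {"dx": 0, "dy": 0, "dz": -18, "twist": 0, "hand": 0},
    {"dx": 0, "dy": 4, "dz": -19, "twist": -2, "hand": 0},
    {"dx": 0, "dy": 8, "dz": -19, "twist": -4, "hand": 0},
    {"dx": 0.2, "dy": 12, "dz": -19, "twist": -6, "hand": 0},
    {"dx": 0.4, "dy": 16, "dz": -19, "twist": -8.8, "hand": 0},
    {"dx": 0.5, "dy": 20, "dz": -19, "twist": -8.8, "hand": 0}
  ]
}}

```text
t: 10.8
tcp_pos: [0.505, -0.0834, 0.2803]
tool_rot: [-3.141, 0.002, 3.03]
ft_force: [1.4, -0.1, -1.0]
width: 0.187
finger_force: 60.1
```

```bash
python3 - <<'E'
from h import *
z=.0916
go((.5413,.0423,z+.19,83.5),(.5413,.0423,z-.008+.123,83.5))
E
```

```text
dx -2.21 dy 12.89 dz -0.13 twist 0.1 (0.5413, 0.0423, 0.2816, 83.5)
dx -2.21 dy 12.89 dz 7.37 twist 0.1 (0.5413, 0.0423, 0.2066, 83.5)
```

>>> {"fn": "play_rows", "kwargs": {
  "moves": [
    {"dx": -2.1, "dy": 13.1, "dz": 0, "twist": 0, "hand": 0},
    {"dx": -2.1, "dy": 13.1, "dz": 0, "twist": 0, "hand": 0},
    {"dx": -2.1, "dy": 13.1, "dz": 0, "twist": 0, "hand": 0},
    {"dx": -2.1, "dy": 13.1, "dz": 0, "twist": 0, "hand": 0},
    {"dx": -2.1, "dy": 13.1, "dz": 3, "twist": 0, "hand": 0},
    {"dx": -2.1, "dy": 13.1, "dz": 3, "twist": 0, "hand": 0},
    {"dx": -2.1, "dy": 13.1, "dz": 3, "twist": 0, "hand": 0}
  ]
}}

```text
t: 11.38
tcp_pos: [0.5399, 0.0425, 0.2487]
tool_rot: [-3.141, -0.003, 3.028]
ft_force: [-0.1, 0.5, -1.3]
width: 0.191
finger_force: 60.2
```

```bash
python3 - <<'E'
from h import *
for _ in range(2):
    p,d=imaging.capture('scene');s=manip.state();print(s['tcp_pos'],np.degrees(close(s)),s['ft_force'])
P=cloud('scene',d);a=p.astype(int)
T=s['tcp_pos'];bl=(a[...,2]-a[...,0]>40)&(d>0)&(abs(P[...,0]-T[0])<.06)&(abs(P[...,1]-T[1])<.06)
q=P[bl];print('blue',len(q),q.mean(0),q.min(0),q.max(0))
y=s['tool_rot'][2];R=np.array([[np.cos(y),np.sin(y)],[np.sin(y),-np.cos(y)]])
t=(q[:,:2]-T[:2])@R.T;print('tool-frame blue x',np.percentile(t[:,0],[3,50,97]),'y',np.percentile(t[:,1],[3,50,97]))
for r in spotter.place_of('scene','key_a')[:4]:
    print(r['point'],r['confidence'],atz('scene',r['point'],T[2]-.0836))
top,dt=imaging.capture('top')
b=p[100:220,170:290,::-1];cv2.imwrite('pics/k1.png',cv2.resize(b,(600,600),interpolation=2))
go((.5413,.0423,.0916-.008+.123,83.5))
E
```

```text
[0.5407038  0.04207226 0.24988345] 83.46232731910911 [ 0.77984924  0.22350236 -1.89131146]
[0.54120103 0.04184113 0.25050336] 83.43321462586277 [-0.18144523  0.85579417 -1.1275943 ]
blue 53 [0.52672741 0.04025658 0.27204367] [0.52194069 0.03385806 0.23937099] [0.53564002 0.05212783 0.29463307]
tool-frame blue x [0.00686392 0.01464776 0.0185956 ] y [-0.00943875 -0.00438564  0.00735894]
[157.8, 226.9] 0.53 [0.55176567 0.04913989 0.16690336]
[256.3, 325.3] 0.52 [ 0.3521301  -0.46807471  0.16690336]
[254.5, 305.9] 0.5 [ 0.3260955  -0.42483553  0.16690336]
[171.2, 227.6] 0.28 [ 0.48973438 -0.00912394  0.16690336]
dx 0.02 dy 0.05 dz 4.41 twist -0.1 (0.5413, 0.0423, 0.2066, 83.5)
```

View pics/k1.png

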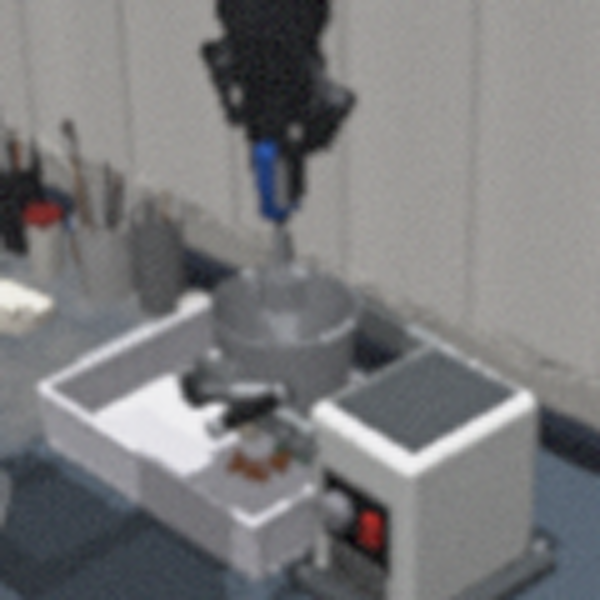

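>>> {"fn": "play_rows", "kwargs": {
  "moves": [
    {"dx": 0, "dy": 0, "dz": 2, "twist": 0, "hand": 0},
    {"dx": 0, "dy": 0, "dz": 3.5, "twist": 0, "hand": 0},
    {"dx": 0, "dy": 0, "dz": 4.3, "twist": 0, "hand": 0},
    {"dx": 0, "dy": 0, "dz": 4.7, "twist": 0, "hand": 0},
    {"dx": 0, "dy": 0, "dz": 5.0, "twist": 0, "hand": 0},
    {"dx": 0, "dy": 0, "dz": 5.2, "twist": 0, "hand": 0},
    {"dx": 0, "dy": 0, "dz": 5.2, "twist": 0, "hand": 0}
  ]
}}

```text
t: 12.17
tcp_pos: [0.5418, 0.0425, 0.1978]
tool_rot: [3.141, 0.002, 3.028]
ft_force: [2.9, 0.4, -2.3]
width: 0.189
finger_force: 60.3
```

>>> {"fn": "play_rows", "kwargs": {
  "moves": [
    {"dx": 0, "dy": 0, "dz": 0.2, "twist": 0, "hand": 0},
    {"dx": 0, "dy": 0, "dz": 0.4, "twist": 0, "hand": 0},
    {"dx": 0, "dy": 0, "dz": 0.4, "twist": 0, "hand": 0}
  ]
}}

```text
t: 12.42
tcp_pos: [0.5416, 0.0427, 0.1934]
tool_rot: [3.141, 0.002, 3.028]
ft_force: [4.1, 1.8, -1.5]
width: 0.192
finger_force: 60.3
```

>>> {"fn": "play_rows", "kwargs": {
  "moves": [
    {"dx": 0, "dy": 0, "dz": 0.2, "twist": 0, "hand": 0},
    {"dx": 0, "dy": 0, "dz": 0.4, "twist": 0, "hand": 0},
    {"dx": 0, "dy": 0, "dz": 0.6, "twist": 0, "hand": 0},
    {"dx": 0, "dy": 0, "dz": 0.6, "twist": 0, "hand": 0}
  ]
}}

```text
t: 12.75
tcp_pos: [0.5419, 0.0428, 0.1895]
tool_rot: [3.141, 0.004, 3.028]
ft_force: [0.2, 2.2, 14.2]
width: 0.189
finger_force: 62.5
```

```bash
python3 - <<'E'
from h import *
p,d=imaging.capture('scene');s=manip.state();print(s['tcp_pos'],s['tool_rot'],s['ft_force'],s['torque'])
b=p[100:220,170:290,::-1];cv2.imwrite('pics/k2.png',cv2.resize(b,(600,600),interpolation=2))
E
```

```text
[0.54187165 0.0428528  0.18951121] [3.14095546 0.00398779 3.02831285] [ 1.13157567  2.15787896 14.28342645] [ 0.36694351 -0.0312825  -0.02293691]
```

View pics/k2.png

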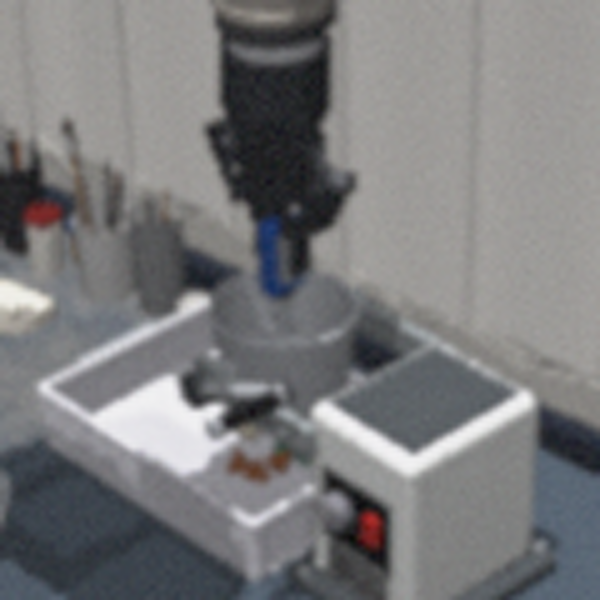

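Firm contact came exactly at the predicted home height (TCP .1895, expected .1896); a key that did not fit would have stopped 11 mm or more higher. A little more push will confirm it.

>>> {"fn": "play_rows", "kwargs": {
  "moves": [
    {"dx": 0, "dy": 0, "dz": 0.2, "twist": 0, "hand": 0},
    {"dx": 0, "dy": 0, "dz": 0.3, "twist": 0, "hand": 0},
    {"dx": 0, "dy": 0, "dz": 0.3, "twist": 0, "hand": 0},
    {"dx": 0, "dy": 0, "dz": 0.3, "twist": 0, "hand": 0},
    {"dx": 0, "dy": 0, "dz": 0.3, "twist": 0, "hand": 0}
  ]
}}

```text
t: 13.22
tcp_pos: [0.5422, 0.0429, 0.1894]
tool_rot: [3.141, 0.007, 3.029]
ft_force: [-6.0, 1.5, 32.3]
width: 0.192
finger_force: 65.3
```

```bash
python3 - <<'E'
from h import *
p,d=imaging.capture('scene');s=manip.state();print(s['tcp_pos'],s['tool_rot'],s['ft_force'],s['torque'])
P=cloud('scene',d);a=p.astype(int);T=s['tcp_pos']
bl=(a[...,2]-a[...,0]>40)&(d>0)&(abs(P[...,0]-T[0])<.06)&(abs(P[...,1]-T[1])<.06);q=P[bl];print('blue',len(q),q.min(0),q.max(0))
for c in ['scene','top']:
    p,d=imaging.capture(c);P=cloud(c,d);a=p.astype(int)
    bl=((a[...,2]-a[...,0]>50)&(d>0)&(P[...,1]<-.2)&(P[...,2]>.06)).astype(np.uint8);n,l,st,ce=cv2.connectedComponentsWithStats(bl)
    for k in range(1,n):
        if st[k,4]>8:print(c,'rack key',P[l==k].mean(0).round(3),P[l==k].max(0).round(3))
E
```

```text
[0.54216397 0.04288922 0.1893891 ] [3.14092668 0.00685559 3.02852657] [-5.58962207  3.32754249 32.23567993] [0.42820657 1.35724928 0.07869792]
blue 46 [0.51905465 0.03081248 0.17855516] [0.53652853 0.05574753 0.24084186]
scene rack key [ 0.468 -0.341  0.114] [ 0.491 -0.328  0.136]
scene rack key [ 0.481 -0.401  0.114] [ 0.504 -0.387  0.136]
top rack key [ 0.489 -0.397  0.131] [ 0.505 -0.386  0.14 ]
top rack key [ 0.474 -0.337  0.131] [ 0.489 -0.329  0.137]
```

The stop is rigid, and the handle's lower edge is at z≈.178, against .176 when home. I'll ease the push and hand in.

>>> {"fn": "play_rows", "kwargs": {
  "moves": [
    {"dx": 0, "dy": 0, "dz": -0.2, "twist": 0, "hand": 0},
    {"dx": 0, "dy": 0, "dz": -0.2, "twist": 0, "hand": 0},
    {"dx": 0, "dy": 0, "dz": -0.2, "twist": 0, "hand": 0}
  ]
}}

```text
t: 13.62
tcp_pos: [0.542, 0.0429, 0.1895]
tool_rot: [3.141, 0.005, 3.028]
ft_force: [-1.5, 1.6, 19.4]
width: 0.19
finger_force: 63.4
```

```bash
python3 - <<'E'
from h import *
s=manip.state();print(s['tcp_pos'],s['ft_force'],s['finger_force'])
if s['tcp_pos'][2]<.1915: print(manip.hand_in())
E
```

```text
[0.54195929 0.04285396 0.1895058 ] [-1.47060727  1.58413637 19.41331879] 63.3597207069397
the job is handed in; nothing more can be done
None
```

The job is handed in, with no verdict returned: the drum is emptied (I saw no media left in it, but did not count all seven pieces in the pan) and back upright; the first key I tried, the one nearest the drum, fits and is home on the nut, still gripped; the other two never left the rack.

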